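# Cover the staining dishes from the pile of covers

## Robot

A 7-joint arm with a two-finger parallel gripper is mounted at the origin on the work surface. World frame = base frame: x ahead of the robot, y to its left, z up, the work surface at z = 0. Lengths are in m, angles in degrees, forces in N, time in s.
With the tool pointing down it reaches from about 0.425 to 0.875 m from the base axis. Payload 4.7 kg.
Tool frame: the origin (TCP) lies on the front face of the gripper's body, between the roots of the fingers; the fingertips stand 70 mm ahead of it and the grasp point (between the pads) lies 51 mm ahead of it; z points along the fingers, x is the direction in which the jaws open and shut, and the axes are right-handed (so a half turn about z gives the same grasp; the last joint's range is limited). The gripper opens to 87 mm and grips with 3 to 60 N. Pads are 19 mm wide; open, the fingers measure 117 mm over their backs; the gripper's body (75 mm by 190 mm) begins 51 mm behind the grasp point.
Start: joints at [73.688, 18.392, -4.016, 83.108, 1.295, 78.541, -3.26], TCP at [0.191, -0.621, 0.292] pointing down, gripper open.
Joint ranges: [-163.93, 163.93], [-17.29, 119.83], [-79.2, 71.16], [3.27, 140.29], [-89.18, 269.18], [5.43, 117.66], [-154.24, 154.24]. Speed limits (degrees/s): [147.25, 147.25, 180, 180, 180, 180, 180].

## Interface

Orientations are given as [roll, pitch, yaw] about the fixed x, y, z axes, in that order (R = Rz(yaw) Ry(pitch) Rx(roll)).
In Python, from cell import * gives the robot as it stands. The module is installed in compiled form; this text tells all that it offers.
- The arm moves only by the shell command python3 -m crank 'ROWS' [FORCE]. ROWS is JSON, a list of rows, each a list of 7 numbers: the finger opening in mm, from 0 to 87, then the shift along the world's x, y, z in mm, then the turn, a rotation vector about the world's x, y, z in degrees. In form: [[gripper, dx, dy, dz, wx, wy, wz], ...]. A call has 1 to 8 rows; each row is the pose to reach, as a shift and turn from the pose measured when the call began; what a row does not reach only later rows make up. A row lasts 1/10 s, in which the tool goes at most 50 mm and 8.59 degrees, less where a joint would pass 70% of its speed; a pose out of reach is approached as far as the arm can. A call with a gripper value outside its range is refused whole. The fingers move at their own pace and stop on an object; FORCE is the grip in N (left out, the last holds). Time passes only in rows, so rows that repeat a pose let the fingers close. It gives the time, the measured TCP pose, the force and the opening at its end, in the units of the state.
- get_obs(): the state, without advancing time (a new reading comes with each control period).
- read_camera(name): name is "scene" or "top"; returns a dict with "img" (420x560x3 uint8, red, green, blue), "K" (3x3 intrinsics, pixels), "cam_to_world" (4x4, takes a point from camera to world coordinates). Camera axes: x right, y down, z forward; pixel columns grow to the right and rows downward; lengths in m; the calibration is good to about 2 mm. A picture is of the moment at which its call begins. There is no depth.
- sign_off(): hands the job in, once; it reports no verdict.
The state is a dict: "time_s": time; "qpos": joint angles; "joint_velocities": joint speeds; "effort": joint torques, N m; "tool_pos": TCP position; "tool_rot": TCP orientation; "force": force on the tool from outside, world axes, zero at the start; "wrist_torque": the same for the moment, N m; "grip_width": finger opening in m.
Only numpy, scipy, OpenCV 4.12 (cv2) and the standard library are available. Lean on these libraries where they do the work, as an engineer would, in place of code of your own. Each camera call takes 0.05 s, during which the arm holds its last target.

## Task

Take the pile of covers apart and put each of the four covers (three are piled up, one lies by itself) on the dish of its own shape and size, so that all four dishes are closed: each cover lying flat on the rim, centred, and the oblong and the square one squared up with their dishes. Set each cover down on its rim, do not drop it, and leave the dropper bottle and the slide box where they stand.

Things in the scene. Friction and masses are not known exactly. Their poses are not given: they have to be found in the camera images.
- oblong_cover: Oblong rectangular cover, 100 x 62 mm. Grey plastic with a white top face, solid, flat above and below, 16 mm thick. Loose. Origin: centre of its underside; z up; x along its long side. Lies flat on the bench, either by itself or as the bottom of the pile.
- wide_round_cover: Large round cover, 68 mm in diameter. Grey plastic with a white top face, solid, flat above and below, 16 mm thick. Loose. Origin: centre of its underside; z up. Lies flat on the bench, either by itself or as the bottom of the pile.
- square_cover: Square cover, 52 x 52 mm. Grey plastic with a white top face, solid, flat above and below, 16 mm thick. Loose. Origin: centre of its underside; z up; x and y parallel to its sides. It is the second of the pile: it lies on the oblong or on the large round cover.
- small_round_cover: Small round cover, 42 mm in diameter. Grey plastic with a white top face, solid, flat above and below, 16 mm thick. Loose. Origin: centre of its underside; z up. It is the top of the pile, on the square cover.
- oblong_dish: Oblong dish, 88 x 50 mm outside, walls 4 mm. Open-topped amber glass dish with a white inner floor, fixed firmly to the bench, empty. A foot 6 mm high stands out 3 mm all round at its bottom. Origin: centre of its underside; z up, rim (flat, where the cover rests) at z = 45 mm; x along its long side.
- wide_round_dish: Large round dish, 56 mm in outer diameter, wall 4 mm. Open-topped amber glass dish with a white inner floor, fixed firmly to the bench, empty. A foot 6 mm high stands out 4 mm all round at its bottom. Origin: centre of its underside; z up, rim (flat, where the cover rests) at z = 55 mm.
- square_dish: Square dish, 42 x 42 mm outside, walls 4 mm. Open-topped amber glass dish with a white inner floor, fixed firmly to the bench, empty. A foot 6 mm high stands out 3 mm all round at its bottom. Origin: centre of its underside; z up, rim (flat, where the cover rests) at z = 65 mm; x and y parallel to its sides.
- small_round_dish: Small round dish, 34 mm in outer diameter, wall 4 mm. Open-topped amber glass dish with a white inner floor, fixed firmly to the bench, empty. A foot 6 mm high stands out 4 mm all round at its bottom. Origin: centre of its underside; z up, rim (flat, where the cover rests) at z = 50 mm.
- dropper_bottle: Bystander: a small loose bottle with a black cap, 32 mm in diameter, 75 mm high, standing amid the work. Origin: centre of its underside; z up.
- slide_box: Bystander: a loose closed blue slide mailer box, 50 (x) by 85 mm, 34 mm high, lying beyond the work. Origin: centre of its underside; z up.

How it is judged (in metres and radians):
At the end, for the whole second after the job is handed in: Each cover rests on its own dish: centres within 9 mm, underside 3 mm below to 4 mm above rim height, tilt under 0.06 rad, sides of the oblong and square ones within 0.2 rad of the dish sides (half or quarter turns allowed); at rest (horizontal distance between oblong_cover and oblong_dish below 0.009 m and z of oblong_cover in the frame of oblong_dish between 0.042 and 0.049 m and angle between each of oblong_cover, wide_round_cover, square_cover, small_round_cover's own z axis and vertical below 0.06 rad and linear speed of each of oblong_cover, wide_round_cover, square_cover, small_round_cover below 0.02 m/s and angular speed of each of oblong_cover, wide_round_cover, square_cover, small_round_cover below 0.2 rad/s and angle between the x axis of oblong_cover and the x axis of oblong_dish, either way round below 0.2 rad and horizontal distance between wide_round_cover and wide_round_dish below 0.009 m and z of wide_round_cover in the frame of wide_round_dish between 0.052 and 0.059 m and horizontal distance between square_cover and square_dish below 0.009 m and z of square_cover in the frame of square_dish between 0.062 and 0.069 m and (angle between the x axis of square_cover and the x axis of square_dish, either way round below 0.2 rad or angle between the x axis of square_cover and the y axis of square_dish, either way round below 0.2 rad) and horizontal distance between small_round_cover and small_round_dish below 0.009 m and z of small_round_cover in the frame of small_round_dish between 0.047 and 0.054 m); the robot touches nothing.
It fails at once if a cover is dropped on its dish (arrives faster than 0.5 m/s, as after a fall of over about 13 mm) instead of set down ((horizontal distance between oblong_cover and oblong_dish below 0.03 m and z of oblong_cover in the frame of oblong_dish below 0.07 m and linear speed of oblong_cover above 0.5 m/s) or (horizontal distance between wide_round_cover and wide_round_dish below 0.03 m and z of wide_round_cover in the frame of wide_round_dish below 0.08 m and linear speed of wide_round_cover above 0.5 m/s) or (horizontal distance between square_cover and square_dish below 0.03 m and z of square_cover in the frame of square_dish below 0.09 m and linear speed of square_cover above 0.5 m/s) or (horizontal distance between small_round_cover and small_round_dish below 0.03 m and z of small_round_cover in the frame of small_round_dish below 0.075 m and linear speed of small_round_cover above 0.5 m/s)).
It fails at once if the dropper bottle is shifted by more than 25 mm or tipped (distance of dropper_bottle from where it was at the start of the episode above 0.025 m or angle between dropper_bottle's own z axis and vertical above 0.35 rad).
It fails at once if the slide box is shifted by more than 25 mm or tipped (distance of slide_box from where it was at the start of the episode above 0.025 m or angle between slide_box's own z axis and vertical above 0.35 rad).
It also fails if it takes over 115 s, if anything falls off the work surface, if the arm or the gripper's body presses on something with over 40 N, if the wrist force passes 120 N, or if a joint passes its speed limit or range.

## Working session

There is one attempt and no reset: what is moved stays moved. The work goes in short steps, Python scripts to look and compute and a shell command to move; the robot and the scene stay as the last step left them, time stands still between calls to the robot, and variables do not carry over. Pictures are saved under pics/ and viewed, and the job is handed in when it is done.

```bash
mkdir -p pics
python3 - <<'E'
from cell import *
import cv2
print(get_obs())
for n in("scene","top"):
    c=read_camera(n); cv2.imwrite(f"pics/{n}0.png",c["img"][...,::-1]); print(n,c["K"],c["cam_to_world"])
E
```

```text
{'time_s': 0.0, 'qpos': array([73.68844264, 18.43794441, -4.01719234, 83.17472145,  1.29258773,
       78.54054815, -3.26149791]), 'joint_velocities': array([ 0.04466283, -0.01453182,  0.01028137, -0.03480676, -0.039815  ,
       -0.09078311, -0.04757574]), 'effort': array([ 5.80588294e-04, -4.91288424e+01, -4.03676005e-01, -3.12530673e+01,
       -6.37987931e-02,  4.37390408e-02,  1.95732950e-04]), 'tool_pos': array([ 0.19119939, -0.62080262,  0.29117582]), 'tool_rot': array([ 1.79997126e+02,  1.08098143e-01, -7.28791031e+01]), 'force': array([0.89605904, 0.37954508, 0.43287526]), 'wrist_torque': array([ 0.02972237, -0.06973698, -0.02442383]), 'grip_width': 0.08671570945704628}
scene [[493.68556147   0.         286.04447376]
 [  0.         493.68556147 212.64633277]
 [  0.           0.           1.        ]] [[-0.74071595  0.4535952  -0.49557167  1.10165327]
 [ 0.67180713  0.50436718 -0.54248403  0.55370215]
 [ 0.00388193 -0.73475515 -0.67832131  0.74469969]
 [ 0.          0.          0.          1.        ]]
top [[416.23501185   0.         284.91851344]
 [  0.         416.23501185 210.72447407]
 [  0.           0.           1.        ]] [[-0.00586941 -0.98548413  0.1696661   0.45369304]
 [-0.99992431  0.00394921 -0.01165279  0.0091434 ]
 [ 0.0108136  -0.16972166 -0.98543271  0.94237846]
 [ 0.          0.          0.          1.        ]]
```

View pics/scene0.png

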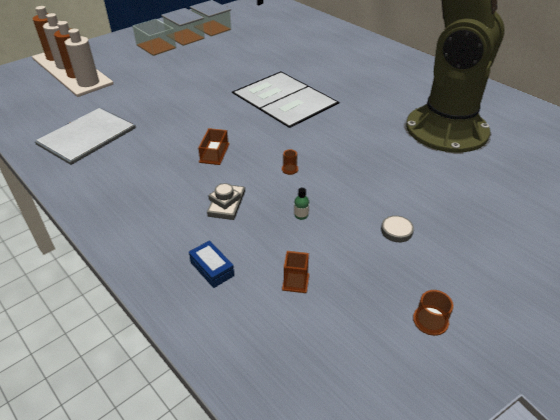

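View pics/top0.png

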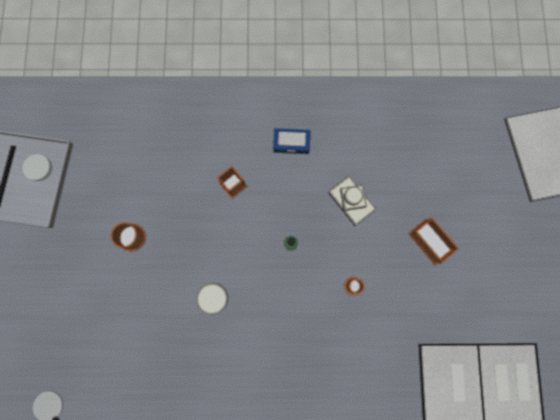

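The top view has the pile at (352,197) and the loose large round cover at (212,298). The dishes are wide (128,236), square (232,181), oblong (433,241) and small (354,286). The bottle is at (291,242) and the box at (292,140). I'll zoom in next.

```bash
cat > h.py <<'E'
from cell import *
import cv2, numpy as np
def ray(c,uv):
    uv=np.atleast_2d(np.asarray(uv,float))
    T=c["cam_to_world"]; d=np.c_[uv,np.ones(len(uv))]@np.linalg.inv(c["K"]).T@T[:3,:3].T
    return T[:3,3],d
def onz(c,uv,z):
    o,d=ray(c,uv); return (o+d*((z-o[2])/d[:,2])[:,None])[:,:2]
def proj(c,p):
    T=np.linalg.inv(c["cam_to_world"]); q=np.atleast_2d(p)@T[:3,:3].T+T[:3,3]
    q=q@c["K"].T; return q[:,:2]/q[:,2:]
def crops(c,boxes,name,s=6):
    out=[]
    for (u,v,r) in boxes:
        k=c["img"][max(0,v-r):v+r,max(0,u-r):u+r,::-1]
        out.append(cv2.resize(k,(260,260),interpolation=cv2.INTER_CUBIC))
    while len(out)%3: out.append(out[-1]*0)
    rows=[np.hstack(out[i:i+3]) for i in range(0,len(out),3)]
    cv2.imwrite(name,np.vstack(rows))
E
python3 - <<'E'
from h import *
c=read_camera("top")
crops(c,[(128,236,26),(232,181,26),(433,241,30),(354,286,20),(352,200,30),(212,298,26)],"pics/ct.png")
c=read_camera("scene")
crops(c,[(433,312,30),(296,272,30),(213,146,26),(290,162,20),(226,200,26),(397,228,26)],"pics/cs.png")
E
```

```text
(no output)
```

View pics/ct.png

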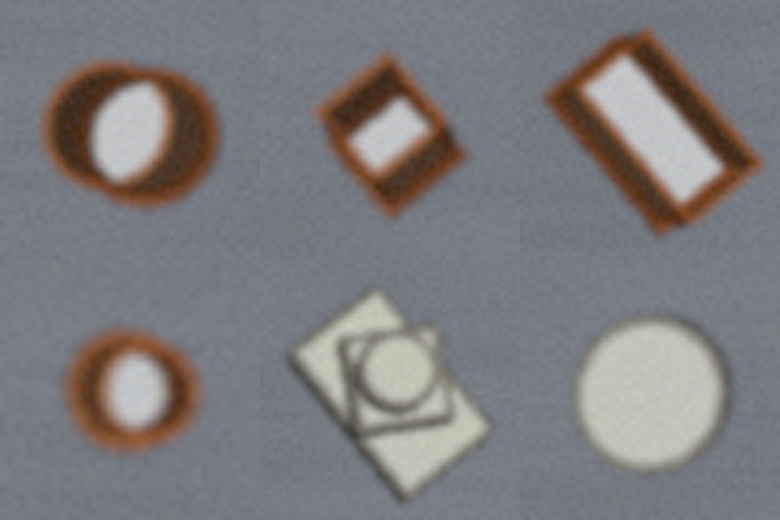

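View pics/cs.png

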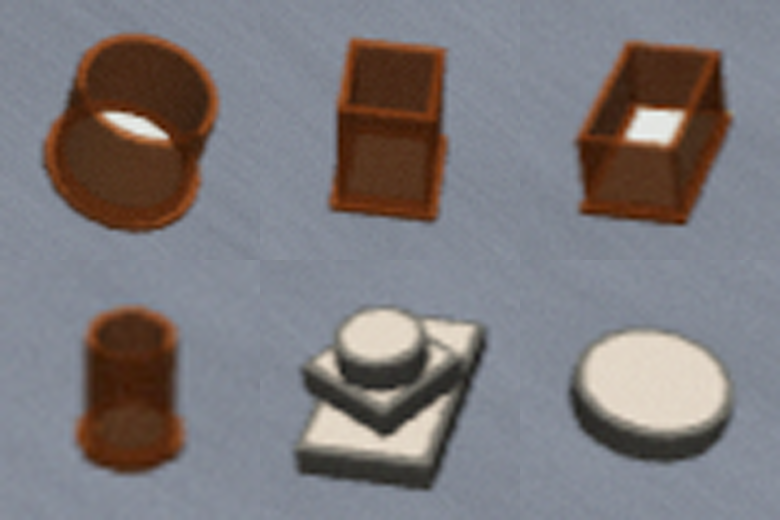

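Both views show the pile as oblong, then square, then small round. The large round cover lies alone. The rims are clear in the scene view.

```bash
cat > m.py <<'E'
from h import *
from scipy.optimize import least_squares
S=6
def blob(c,u,v,r,f,thr):
    k=f(c["img"][v-r:v+r,u-r:u+r].astype(np.float32))
    k=cv2.GaussianBlur(cv2.resize(k,None,fx=S,fy=S,interpolation=cv2.INTER_CUBIC),(0,0),2)
    cs,_=cv2.findContours((k>thr).astype(np.uint8),cv2.RETR_EXTERNAL,cv2.CHAIN_APPROX_NONE)
    p=max(cs,key=cv2.contourArea)
    return p, lambda q:(np.asarray(q,float).reshape(-1,2)+.5)/S-.5+[u-r,v-r]
amber=lambda k:k[...,0]-k[...,2]
white=lambda k:k[...,0]
def circ(P,r=None):
    f=lambda x:np.hypot(P[:,0]-x[0],P[:,1]-x[1])-(x[2] if r is None else r)
    x0=list(P.mean(0))+([.03] if r is None else [])
    s=least_squares(f,x0,loss='soft_l1',f_scale=.001); return s.x,np.std(s.fun)
E
python3 - <<'E'
from m import *
np.set_printoptions(precision=4,suppress=True)
t=read_camera("top"); s=read_camera("scene")
for n,b,R,h,rf in (("wide",{"t":(128,236,26),"s":(433,312,30)},.028,.055,.032),("small",{"t":(354,286,20),"s":(290,162,20)},.017,.05,.021)):
  for k,c in(("t",t),("s",s)):
    p,tr=blob(c,*b[k],amber,25); hp=tr(cv2.convexHull(p)); 
    al=tr(p); al=np.array([q for q in al if abs(cv2.pointPolygonTest(hp.astype(np.float32).reshape(-1,1,2),tuple(map(float,q)),True))<.3])
    cam=c["cam_to_world"][:2,3]
    for nm,z,r,sg in(("rim",h,R,1),("foot",.006,rf,-1)):
      P=onz(c,al,z); m=P.mean(0); d=(m-cam)/np.linalg.norm(m-cam)
      pr=(P-m)@d*sg; Q=P[pr>.3*pr.max()]
      print(n,k,nm,*circ(Q,r),"free",*circ(Q))
for n,b,h in(("square",{"t":(232,181,26),"s":(296,272,30)},.065),("oblong",{"t":(433,241,30),"s":(213,146,26)},.045)):
  for k,c in(("t",t),("s",s)):
    p,tr=blob(c,*b[k],amber,25); a=cv2.approxPolyDP(cv2.convexHull(p),6,True); q=tr(a)
    print(n,k); print(np.c_[q,onz(c,q,h),onz(c,q,.003)])
for z,(u,v,r),c,k in((.016,(212,298,26),t,"t"),(.016,(397,228,26),s,"s")):
  p,tr=blob(c,u,v,r,white,160); print("widecover",k,circ(onz(c,tr(p),z)))
p,tr=blob(t,352,200,30,white,160); a=cv2.approxPolyDP(cv2.convexHull(p),6,True); q=tr(a); print("pile",np.c_[q,onz(t,q,.016)])
p,tr=blob(s,226,200,26,white,160); a=cv2.approxPolyDP(cv2.convexHull(p),6,True); q=tr(a); print("pile",np.c_[q,onz(s,q,.016)])
for nm,c,(u,v,r) in(("t",t,(352,200,30)),("s",s,(226,200,26))):
  k=cv2.resize(c["img"][v-r:v+r,u-r:u+r,::-1],(580,580),interpolation=cv2.INTER_CUBIC)
  cv2.imwrite(f"pics/pile{nm}.png",k)
E
```

```text
wide t rim [0.5563 0.344 ] 0.0002732072356584223 free [0.5565 0.3447 0.0275] 0.00017929367463318226
wide t foot [0.5565 0.3447] 0.0002810090203264297 free [0.5562 0.3439 0.0313] 0.00017013795181842752
wide s rim [0.5577 0.344 ] 0.00021416802483563085 free [0.5573 0.3438 0.0277] 0.00015790469182392508
wide s foot [0.559  0.3446] 0.0003368543318134013 free [0.5597 0.3448 0.0313] 0.0001975009811391057
small t rim [ 0.4458 -0.1515] 0.0002402207461469093 free [ 0.4458 -0.1511  0.0173] 0.00021946540366374315
small t foot [ 0.4457 -0.1523] 0.00020508044320441477 free [ 0.4457 -0.1517  0.0205] 0.00015448664213731967
small s rim [ 0.4463 -0.1519] 0.00044494151159048934 free [ 0.4462 -0.1519  0.0169] 0.0004438375161053139
small s foot [ 0.4491 -0.149 ] 0.0005529339364436439 free [ 0.4493 -0.1488  0.0208] 0.0005469409843036887
square t
[[230.4167 165.25     0.7057   0.1168   0.7235   0.1244]
 [241.25   175.75     0.6821   0.093    0.6982   0.0989]
 [246.75   185.0833   0.6613   0.0809   0.6759   0.0859]
 [231.9167 197.9167   0.6331   0.1124   0.6458   0.1197]
 [220.0833 184.75     0.6622   0.13
[... 1150 characters left out ...]
25     0.5258  -0.2866   0.4912  -0.337 ]
 [218.9167 164.4167   0.5955  -0.2336   0.5651  -0.2809]
 [198.4167 161.4167   0.6244  -0.2752   0.5957  -0.325 ]
 [197.9167 146.5833   0.5907  -0.3258   0.56    -0.3786]]
widecover t (array([0.4204, 0.1593, 0.0297]), np.float64(0.0002078575890235441))
widecover s (array([0.4208, 0.1586, 0.0299]), np.float64(0.00024212716729780465))
pile [[367.4167 200.25     0.6366  -0.1895]
 [373.0833 208.75     0.6169  -0.2016]
 [355.25   221.9167   0.587   -0.1601]
 [347.0833 211.4167   0.611   -0.1424]]
pile [[236.9167 201.25     0.6256  -0.1301]
 [231.25   213.0833   0.6587  -0.1076]
 [208.5833 209.5833   0.6887  -0.1498]
 [212.25   202.5833   0.6691  -0.1632]]
```

```bash
python3 -c "
import cv2,numpy as np
cv2.imwrite('pics/p2.png',cv2.resize(np.hstack([cv2.imread('pics/pilet.png'),cv2.imread('pics/piles.png')]),(800,400)))"
```

```text
(no output)
```

View pics/p2.png

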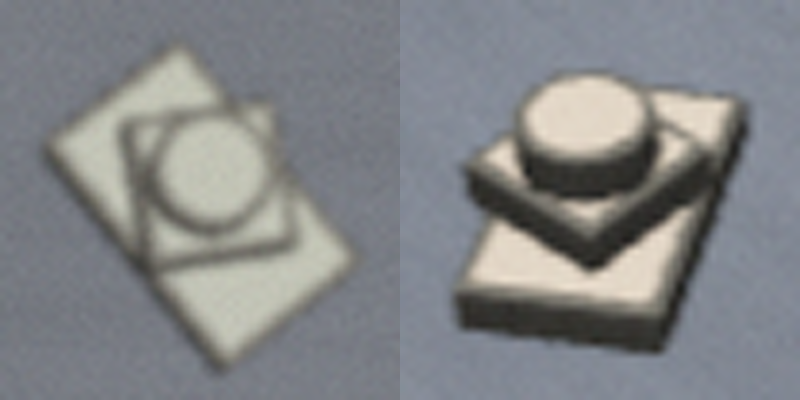

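The pile crops show the small round top at about (353.8,195.8) in the top view and (224.4,189) in the scene view. The square's and oblong's corners are visible. I'll compute the pile poses from these.

Run:
```python
from h import *
np.set_printoptions(precision=4,suppress=True)
t=read_camera("top"); s=read_camera("scene")
T=lambda a:np.array(a,float)/6.667+[322,170]-.5
Sc=lambda a:np.array(a,float)/7.69-[52,0]+[200,174]-.5
print("small",onz(t,T([(212,172)]),.048),onz(s,Sc([(588,115)]),.048))
print("oblong t",onz(t,T([(180,40),(46,148),(222,368),(357,258)]),.016))
print("oblong s",onz(s,Sc([(742,102),(660,308),(460,290)]),.016))
print("sq t",onz(t,T([(128,122),(272,102),(297,243),(152,266)]),.032))
print("sq s",onz(s,Sc([(470,168),(592,235),(712,158)]),.032))
b=onz(t,[(291,242)],.075); print("bottle",b,"box",onz(t,[(292,140)],.034))
```

```text
small [[ 0.6415 -0.152 ]] [[ 0.6414 -0.1526]]
oblong t [[ 0.6947 -0.1483]
 [ 0.6568 -0.1012]
 [ 0.5807 -0.1588]
 [ 0.6182 -0.2061]]
oblong s [[ 0.5823 -0.1591]
 [ 0.6563 -0.1034]
 [ 0.6938 -0.1473]]
sq t [[ 0.6621 -0.1271]
 [ 0.6689 -0.1759]
 [ 0.6205 -0.1825]
 [ 0.6129 -0.1337]]
sq s [[ 0.6703 -0.1725]
 [ 0.6617 -0.1258]
 [ 0.6159 -0.1295]]
bottle [[ 0.5367 -0.0134]] box [[ 0.7738 -0.0187]]
```

```bash
python3 -m crank '[[87,30,31,-6,0,0,-1],[87,70,73,-12,0,0,-2],[87,110,115,-20,0,0,-3],[87,150,156,-30,0,0,-4],[87,190,198,-40,0,0,-5],[87,230,240,-50,0,0,-6],[87,270,281,-60,0,0,-7],[87,300,313,-60,0,0,-8]]' 20
```

```text
time_s: 1.2
tool_pos: [0.4616, -0.3385, 0.2358]
tool_rot: [180.0, 0.0, -80.9]
force: [0.8, -1.1, 0.3]
grip_width: 0.087
```

```bash
python3 -m crank '[[87,30,31,-6,0,0,-1],[87,65,67,-12,0,0,-1],[87,100,104,-20,0,0,-1],[87,140,145,-30,0,0,-1],[87,170,176,-40,0,0,-1],[87,180,186,-50,0,0,-1],[87,180,186,-60,0,0,-1],[87,180,186,-60,0,0,-1]]'; python3 -c "
from h import *
o=get_obs();print(o['tool_pos'],o['tool_rot'])"
```

```text
time_s: 2.0
tool_pos: [0.6404, -0.1528, 0.1737]
tool_rot: [179.8, 0.0, -81.9]
force: [0.2, -0.2, -0.6]
grip_width: 0.0867
[ 0.64035379 -0.15282059  0.17365179] [ 1.79754428e+02  4.54601567e-02 -8.19215162e+01]
```

Next, go down to TCP z = 0.107 (tips at 37 mm, small cover from 32 to 48 mm) and grip.

```bash
python3 -m crank '[[87,1,0,-20,0,0,0],[87,1,0,-40,0,0,0],[87,1,0,-55,0,0,0],[87,1,0,-64,0,0,0],[87,1,0,-67,0,0,0],[87,1,0,-67,0,0,0],[60,1,0,-67,0,0,0],[50,1,0,-67,0,0,0]]' 15; python3 -m crank '[[44,0,0,0,0,0,0],[40,0,0,0,0,0,0],[36,0,0,0,0,0,0],[36,0,0,0,0,0,0],[36,0,0,0,0,0,0],[36,0,0,0,0,0,0]]' 15
```

```text
time_s: 2.8
tool_pos: [0.6419, -0.1529, 0.1077]
tool_rot: [179.8, 0.0, -81.9]
force: [0.6, 0.1, 0.5]
grip_width: 0.0777
time_s: 3.4
tool_pos: [0.6419, -0.1529, 0.1077]
tool_rot: [179.8, 0.0, -81.9]
force: [0.7, 1.0, 0.2]
grip_width: 0.0414
```

```bash
python3 -m crank '[[30,0,0,0,0,0,0],[30,0,0,0,0,0,0],[30,0,0,0,0,0,0],[30,0,0,5,0,0,0],[30,0,0,20,0,0,0],[30,0,0,40,0,0,0],[30,0,0,60,0,0,0],[30,0,0,60,0,0,0]]' 20
python3 - <<'E'
from h import *
t=read_camera("top"); s=read_camera("scene")
crops(t,[(352,200,30)],"pics/a.png"); crops(s,[(226,195,40)],"pics/b.png")
cv2.imwrite("pics/a1.png",np.hstack([cv2.resize(cv2.imread("pics/a.png")[:,:260],(400,400)),cv2.resize(cv2.imread("pics/b.png")[:,:260],(400,400))]))
E
```

```text
time_s: 4.2
tool_pos: [0.6442, -0.1531, 0.1725]
tool_rot: [-179.8, -0.1, -81.9]
force: [0.2, 0.6, -0.0]
grip_width: 0.0411
```

View pics/a1.png

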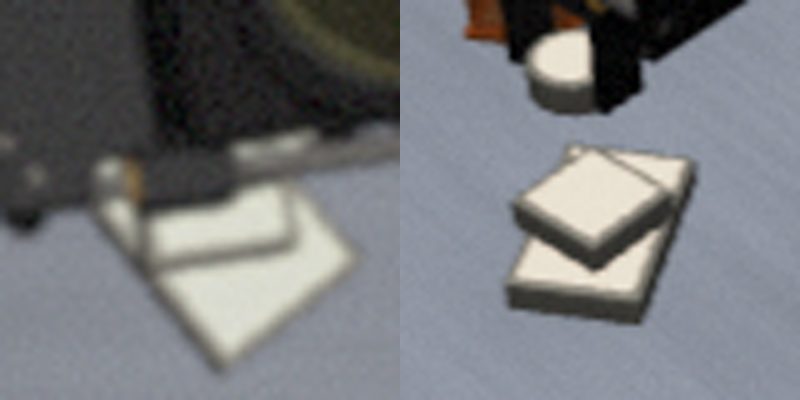

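The small cover is held and the square one stays put, with its top face at crop centre (592,200). Now over to the small dish.

```bash
python3 -m crank '[[30,-20,0,0,0,0,0],[30,-50,0,0,0,0,0],[30,-85,0,0,0,0,0],[30,-120,0,0,0,0,0],[30,-155,1,0,0,0,0],[30,-180,1,0,0,0,0],[30,-193,1,0,0,0,0],[30,-198,1,0,0,0,0]]'; python3 -m crank '[[30,0,0,0,0,0,0],[30,0,0,0,0,0,0]]'
```

```text
time_s: 5.1
tool_pos: [0.4432, -0.1521, 0.1685]
tool_rot: [179.9, -0.0, -82.0]
force: [-0.6, -0.2, 0.0]
grip_width: 0.0415
time_s: 5.3
tool_pos: [0.4441, -0.152, 0.1685]
tool_rot: [179.9, -0.0, -81.9]
force: [0.4, 0.3, -0.1]
grip_width: 0.0411
```

```bash
python3 -m crank '[[30,2,0,-10,0,0,0],[30,2,0,-20,0,0,0],[30,2,0,-28,0,0,0],[30,2,0,-33,0,0,0],[30,2,0,-37,0,0,0],[30,2,0,-39,0,0,0],[30,2,0,-40,0,0,0],[30,2,0,-40,0,0,0]]'
python3 - <<'E'
from h import *
s=read_camera("scene"); crops(s,[(290,155,30)],"pics/c.png")
E
```

```text
time_s: 6.1
tool_pos: [0.4463, -0.152, 0.1287]
tool_rot: [180.0, -0.0, -81.9]
force: [-0.0, 0.2, -0.3]
grip_width: 0.0411
```

View pics/c.png

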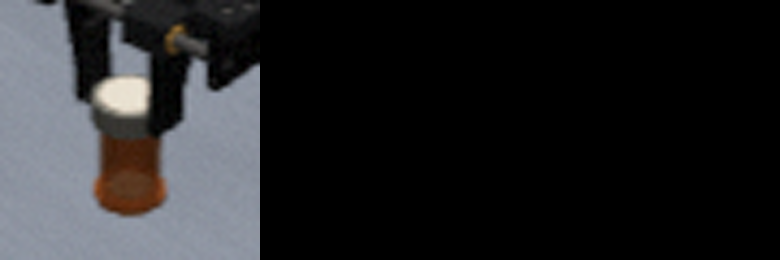

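The cover is just above the rim and looks centred on the dish. I'll lower it until it touches.

```bash
python3 -m crank '[[30,0,0,-1,0,0,0],[30,0,0,-2,0,0,0],[30,0,0,-3,0,0,0],[30,0,0,-3,0,0,0]]'
```

```text
time_s: 6.55
tool_pos: [0.4462, -0.1521, 0.1257]
tool_rot: [180.0, -0.1, -81.9]
force: [0.7, -0.0, -0.5]
grip_width: 0.0411
```

```bash
python3 -m crank '[[30,0,0,-1,0,0,0],[30,0,0,-2,0,0,0],[30,0,0,-2,0,0,0]]'
```

```text
time_s: 6.85
tool_pos: [0.4464, -0.1521, 0.1255]
tool_rot: [179.9, -0.1, -81.9]
force: [-5.7, 1.8, 14.0]
grip_width: 0.0414
```

Contact at 14 N. I'll release and lift.

```bash
python3 -m crank '[[30,0,0,1,0,0,0],[44,0,0,1,0,0,0],[50,0,0,1,0,0,0],[60,0,0,1,0,0,0],[75,0,0,1,0,0,0],[87,0,0,1,0,0,0],[87,0,0,1,0,0,0],[87,0,0,1,0,0,0]]'; python3 -m crank '[[87,0,0,10,0,0,0],[87,0,0,30,0,0,0],[87,0,0,60,0,0,0],[87,0,0,90,0,0,0],[87,40,0,100,0,0,0],[87,40,0,100,0,0,0]]'
python3 - <<'E'
from m import *
np.set_printoptions(precision=4,suppress=True)
t=read_camera("top");s=read_camera("scene"); crops(s,[(290,155,30),(226,200,26)],"pics/d.png"); crops(t,[(354,286,30),(352,200,30)],"pics/e.png")
cv2.imwrite("pics/de.png",np.vstack([cv2.imread("pics/d.png"),cv2.imread("pics/e.png")]))
p,tr=blob(s,226,193,14,white,160);
p,tr=blob(s,290,150,14,white,165); print("small",circ(onz(s,tr(p),.066)))
E
```

```text
time_s: 7.65
tool_pos: [0.4464, -0.152, 0.1264]
tool_rot: [179.9, -0.1, -81.9]
force: [-0.9, -0.1, -0.5]
grip_width: 0.0811
time_s: 8.25
tool_pos: [0.491, -0.1518, 0.2298]
tool_rot: [-179.6, -0.2, -81.9]
force: [-0.5, 0.1, -0.8]
grip_width: 0.087
small (array([ 0.4477, -0.1527,  0.0172]), np.float64(0.0003171741959737519))
```

View pics/de.png

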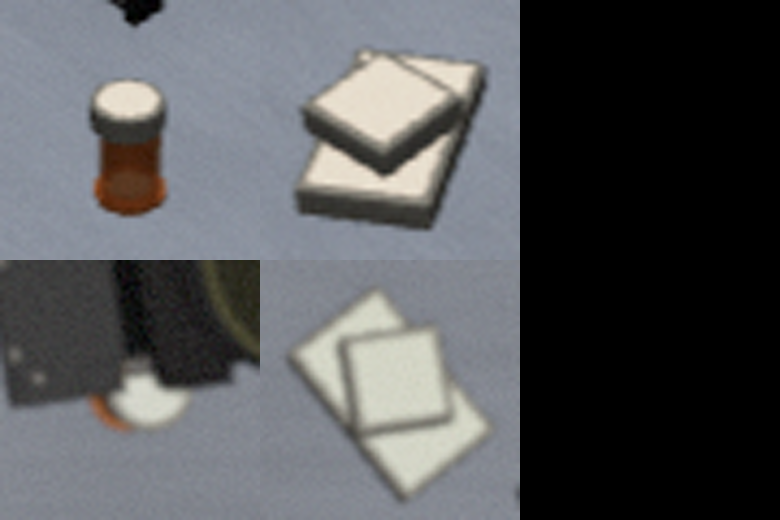

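The small cover sits flat and centred, about 1.5 mm off. The square cover is now exposed, so I'll measure it.

Run:
```python
from m import *
np.set_printoptions(precision=4,suppress=True)
for n,u,v,r in(("top",352,200,26),("scene",226,197,22)):
  c=read_camera(n); k=c["img"][v-r:v+r,u-r:u+r].astype(np.float32).mean(2)
  k=cv2.GaussianBlur(cv2.resize(k,None,fx=6,fy=6,interpolation=cv2.INTER_CUBIC),(0,0),2)
  ctr=proj(c,[.6415,-.153,.032])[0]; ic=((ctr-[u-r,v-r]+.5)*6).astype(int)
  for th in(170,180,190,200):
    nl,lab=cv2.connectedComponents((k>th).astype(np.uint8),connectivity=4)
    m=(lab==lab[ic[1],ic[0]]).astype(np.uint8)
    cs,_=cv2.findContours(m,cv2.RETR_EXTERNAL,cv2.CHAIN_APPROX_NONE); p=max(cs,key=cv2.contourArea)
    P=onz(c,(p.reshape(-1,2)+.5)/6-.5+[u-r,v-r],.032)
    print(n,th,cv2.minAreaRect((P*1000).astype(np.float32)))
```

```text
top 170 ((641.6544189453125, -155.08628845214844), (43.98390579223633, 44.02473831176758), 8.282280921936035)
top 180 ((641.5462646484375, -155.01744079589844), (42.48834991455078, 42.39921569824219), 8.007950782775879)
top 190 ((641.411376953125, -155.05258178710938), (40.85878372192383, 40.9178466796875), 8.434106826782227)
top 200 ((641.313232421875, -155.10299682617188), (38.83308029174805, 38.933631896972656), 8.077762603759766)
scene 170 ((631.2738647460938, -158.6121368408203), (63.90573501586914, 52.846099853515625), 8.665584564208984)
scene 180 ((640.8547973632812, -155.65574645996094), (43.47105407714844, 43.89318084716797), 9.521682739257812)
scene 190 ((640.8731079101562, -155.45513916015625), (42.309783935546875, 42.70357131958008), 8.796610832214355)
scene 200 ((640.915283203125, -155.452880859375), (41.1139030456543, 41.5554084777832), 8.300811767578125)
```

Both views agree: the square cover is at (0.641,-0.155) with its sides at 8.3°, so yaw -82 fits it.

```bash
python3 -m crank '[[87,30,0,-10,0,0,0],[87,70,-1,-30,0,0,0],[87,110,-3,-50,0,0,0],[87,140,-3,-70,0,0,0],[87,150,-3,-80,0,0,0],[87,150,-3,-85,0,0,0],[87,150,-3,-85,0,0,0]]'
```

```text
time_s: 9.15
tool_pos: [0.6338, -0.1551, 0.1402]
tool_rot: [179.7, -0.0, -82.0]
force: [-0.3, 0.2, 0.7]
grip_width: 0.0869
```

```bash
python3 -m crank '[[87,0,0,0,0,0,0]]'
```

```text
time_s: 9.25
tool_pos: [0.6329, -0.1555, 0.1414]
tool_rot: [179.7, -0.1, -82.0]
force: [-0.4, 0.5, -0.0]
grip_width: 0.0871
```

```bash
python3 -m crank '[[87,8,0,-15,0,0,0],[87,8,0,-30,0,0,0],[87,8,0,-43,0,0,0],[87,8,0,-49,0,0,0],[87,8,0,-51,0,0,0],[75,8,0,-51,0,0,0],[65,8,0,-51,0,0,0],[57,8,0,-51,0,0,0]]' 20; python3 -m crank '[[54,0,0,0,0,0,0],[50,0,0,0,0,0,0],[40,0,0,0,0,0,0],[40,0,0,0,0,0,0],[40,0,0,0,0,0,0],[40,0,0,0,0,0,0]]' 20
```

```text
time_s: 10.05
tool_pos: [0.6414, -0.1556, 0.091]
tool_rot: [179.7, -0.1, -82.0]
force: [0.8, -0.7, 0.1]
grip_width: 0.0705
time_s: 10.65
tool_pos: [0.6416, -0.1556, 0.0914]
tool_rot: [179.8, -0.1, -82.0]
force: [-0.2, -0.0, 3.2]
grip_width: 0.0521
```

```bash
python3 -m crank '[[40,0,0,5,0,0,0],[40,0,0,15,0,0,0],[40,0,0,35,0,0,0],[40,0,0,60,0,0,0],[40,0,0,85,0,0,0],[40,0,0,100,0,0,0],[40,0,0,110,0,0,0],[40,0,0,110,0,0,0]]' 20
python3 - <<'E'
from h import *
s=read_camera("scene"); crops(s,[(230,185,45)],"pics/f.png")
E
```

```text
time_s: 11.45
tool_pos: [0.6422, -0.1557, 0.2029]
tool_rot: [179.9, -0.2, -82.0]
force: [0.0, 0.9, -0.3]
grip_width: 0.0516
```

View pics/f.png

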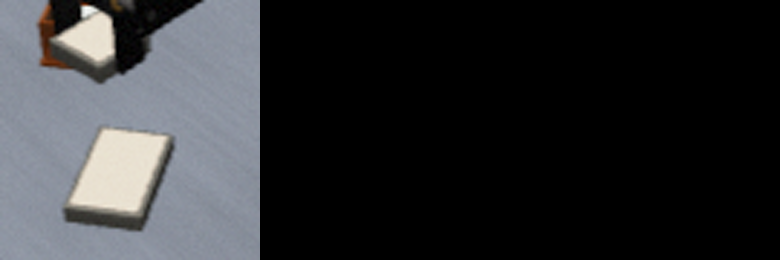

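The square cover is lifted and the oblong one is free on the bench. Moving to the square dish: dx +35, dy +273, turn +32.

```bash
python3 -m crank '[[40,2,15,0,0,0,3],[40,7,45,0,0,0,7],[40,12,80,0,0,0,12],[40,17,120,0,0,0,17],[40,22,160,0,0,0,22],[40,27,200,0,0,0,27],[40,32,235,0,0,0,30],[40,35,260,0,0,0,32]]'; python3 -m crank '[[40,0,5,0,0,0,0],[40,0,5,0,0,0,0]]'
```

```text
time_s: 12.3
tool_pos: [0.675, 0.1123, 0.2008]
tool_rot: [179.8, 0.1, -49.3]
force: [-0.2, -0.1, 0.1]
grip_width: 0.0516
time_s: 12.5
tool_pos: [0.6734, 0.1223, 0.2001]
tool_rot: [179.9, 0.3, -48.9]
force: [-0.5, 0.2, 0.1]
grip_width: 0.0513
```

```bash
python3 -m crank '[[40,4,-5,-10,0,0,-1],[40,4,-5,-25,0,0,-1],[40,4,-5,-38,0,0,-1],[40,4,-5,-46,0,0,-1],[40,4,-5,-51,0,0,-1],[40,4,-5,-54,0,0,-1],[40,4,-5,-54,0,0,-1],[40,4,-5,-54,0,0,-1]]'
python3 - <<'E'
from h import *
s=read_camera("scene"); t=read_camera("top");crops(s,[(295,265,40)],"pics/g.png")
E
```

```text
time_s: 13.3
tool_pos: [0.6776, 0.1175, 0.1466]
tool_rot: [179.9, 0.3, -49.9]
force: [-0.1, 0.6, -0.1]
grip_width: 0.0518
```

View pics/g.png

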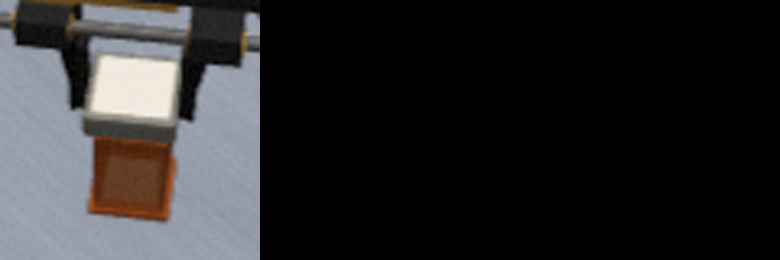

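Aligned and just above the dish. Lowering.

```bash
python3 -m crank '[[40,0,0,-1,0,0,0],[40,0,0,-3,0,0,0],[40,0,0,-4,0,0,0],[40,0,0,-5,0,0,0],[40,0,0,-6,0,0,0],[40,0,0,-6,0,0,0]]'
```

```text
time_s: 14.0
tool_pos: [0.6777, 0.1175, 0.1407]
tool_rot: [179.9, 0.3, -49.9]
force: [0.7, -1.2, -0.9]
grip_width: 0.0523
```

```bash
python3 -m crank '[[40,0,0,-1,0,0,0],[40,0,0,-2,0,0,0],[40,0,0,-2,0,0,0]]'
```

```text
time_s: 14.3
tool_pos: [0.6778, 0.1177, 0.1405]
tool_rot: [179.9, 0.2, -49.9]
force: [-2.7, -1.3, 8.0]
grip_width: 0.0515
```

```bash
python3 -m crank '[[40,0,0,1,0,0,0],[54,0,0,1,0,0,0],[58,0,0,1,0,0,0],[65,0,0,1,0,0,0],[75,0,0,1,0,0,0],[87,0,0,1,0,0,0],[87,0,0,1,0,0,0],[87,0,0,1,0,0,0]]'; python3 -m crank '[[87,0,0,10,0,0,0],[87,0,0,30,0,0,0],[87,0,0,60,0,0,0],[87,-15,-50,80,0,0,-7],[87,-25,-100,80,0,0,-10],[87,-30,-150,80,0,0,-10],[87,-30,-180,80,0,0,-10],[87,-30,-180,80,0,0,-10]]'
python3 - <<'E'
from m import *
np.set_printoptions(precision=4,suppress=True)
s=read_camera("scene"); t=read_camera("top");crops(s,[(295,265,40),(226,200,26)],"pics/h.png");crops(t,[(232,181,26),(352,200,26)],"pics/i.png")
cv2.imwrite("pics/hi.png",np.vstack([cv2.imread("pics/h.png"),cv2.imread("pics/i.png")]))
p,tr=blob(s,296,256,18,white,170);print(cv2.minAreaRect((1000*onz(s,tr(p),.081)).astype(np.float32)))
p,tr=blob(t,228,177,18,white,170);print(cv2.minAreaRect((1000*onz(t,tr(p),.081)).astype(np.float32)))
for c,u,v,n in((s,226,202,"s"),(t,352,200,"t")):
  p,tr=blob(c,u,v,26,white,170);print(n,cv2.minAreaRect((1000*onz(c,tr(p),.016)).astype(np.float32)))
E
```

```text
time_s: 15.1
tool_pos: [0.6778, 0.1176, 0.1414]
tool_rot: [179.9, 0.2, -49.9]
force: [0.1, -0.5, 0.0]
grip_width: 0.0846
time_s: 15.9
tool_pos: [0.6474, -0.0718, 0.2221]
tool_rot: [179.8, -0.1, -60.5]
force: [0.6, -0.9, -0.2]
grip_width: 0.0871
((677.7568969726562, 116.24490356445312), (44.967445373535156, 44.76557922363281), 40.0484733581543)
((678.268310546875, 117.18289184570312), (45.86050033569336, 45.860416412353516), 39.97523498535156)
s ((637.2741088867188, -155.22991943359375), (93.87075805664062, 55.37406921386719), 37.22092819213867)Traceback (most recent call last):
  File "<stdin>", line 8, in <module>
  File "m.py", line 8, in blob
    p=max(cs,key=cv2.contourArea)
ValueError: max() iterable argument is empty
```

View pics/hi.png

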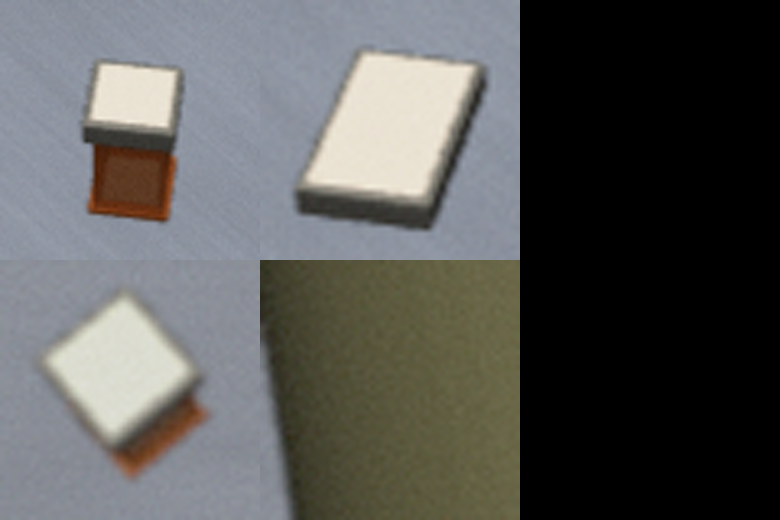

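The square cover is on its dish within about 1.5 mm, at 40°. The oblong is at (0.637,-0.154), 37.2°, so I grasp it across the short side at yaw -53.

```bash
python3 -m crank '[[87,-3,-25,-10,0,0,3],[87,-6,-55,-30,0,0,6],[87,-10,-75,-60,0,0,8],[87,-10,-83,-90,0,0,8],[87,-10,-83,-110,0,0,8],[87,-10,-83,-115,0,0,8],[87,-10,-83,-115,0,0,8]]' 30; python3 -m crank '[[87,0,0,0,0,0,0]]'
python3 - <<'E'
from h import *
s=read_camera("scene"); crops(s,[(230,185,45)],"pics/j.png")
E
```

```text
time_s: 16.7
tool_pos: [0.638, -0.1444, 0.107]
tool_rot: [180.0, 0.3, -51.9]
force: [0.8, 0.4, 0.5]
grip_width: 0.0869
time_s: 16.8
tool_pos: [0.6393, -0.1433, 0.1087]
tool_rot: [-179.9, 0.2, -51.8]
force: [0.0, -0.4, 0.3]
grip_width: 0.0872
```

View pics/j.png

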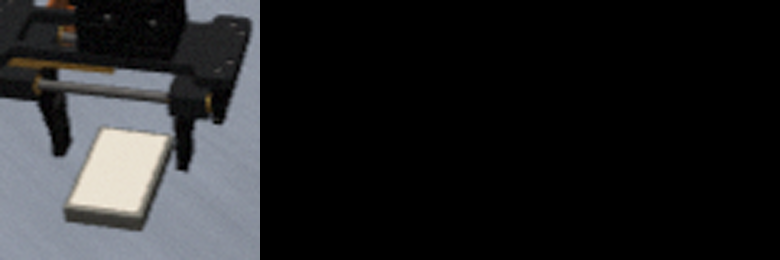

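Fingers open over the cover, 11 mm short in y. I'll correct that and go down.

```bash
python3 -m crank '[[87,-2,-6,0,0,0,-1],[87,-2,-11,-2,0,0,-1],[87,-2,-11,-12,0,0,-1],[87,-2,-11,-22,0,0,-1],[87,-2,-11,-30,0,0,-1],[87,-2,-11,-33,0,0,-1],[80,-2,-11,-34,0,0,-1],[72,-2,-11,-34,0,0,-1]]' 30; python3 -m crank '[[66,0,0,0,0,0,0],[62,0,0,0,0,0,0],[50,0,0,0,0,0,0],[50,0,0,0,0,0,0],[50,0,0,0,0,0,0],[50,0,0,0,0,0,0]]' 30
```

```text
time_s: 17.65
tool_pos: [0.6374, -0.1536, 0.0747]
tool_rot: [-179.9, 0.2, -52.8]
force: [-0.5, 1.0, -0.2]
grip_width: 0.0787
time_s: 18.25
tool_pos: [0.6377, -0.1536, 0.0751]
tool_rot: [-179.9, 0.2, -52.8]
force: [1.0, -0.2, 2.2]
grip_width: 0.0616
```

```bash
python3 -m crank '[[50,0,0,5,0,0,0],[50,0,0,15,0,0,0],[50,0,0,35,0,0,0],[50,0,0,60,0,0,0],[50,0,0,80,0,0,0],[50,0,0,95,0,0,0],[50,0,0,100,0,0,0],[50,0,0,100,0,0,0]]' 30; python3 -m crank '[[50,-5,-10,0,0,0,0],[50,-17,-32,0,0,0,0],[50,-32,-60,0,0,0,0],[50,-47,-90,0,0,0,0],[50,-64,-121,0,0,0,0],[50,-80,-152,0,0,0,0],[50,-90,-170,0,0,0,0],[50,-94,-178,0,0,0,0]]';python3 -m crank '[[50,0,0,0,0,0,0],[50,0,0,0,0,0,0]]'
```

```text
time_s: 19.05
tool_pos: [0.638, -0.1537, 0.1758]
tool_rot: [-179.8, 0.1, -52.8]
force: [-0.1, -0.7, -1.3]
grip_width: 0.0616
time_s: 19.85
tool_pos: [0.5408, -0.3355, 0.1742]
tool_rot: [-180.0, 0.2, -53.1]
force: [-0.0, 0.2, -1.1]
grip_width: 0.0617
time_s: 20.05
tool_pos: [0.5405, -0.3349, 0.1734]
tool_rot: [180.0, 0.3, -53.1]
force: [0.9, 1.3, -0.9]
grip_width: 0.0616
```

```bash
python3 -m crank '[[50,3,4,-10,0,0,0],[50,3,4,-22,0,0,0],[50,3,4,-33,0,0,0],[50,3,4,-40,0,0,0],[50,3,4,-44,0,0,0],[50,3,4,-47,0,0,0],[50,3,4,-47,0,0,0],[50,3,4,-47,0,0,0]]'
python3 - <<'E'
from h import *
s=read_camera("scene"); t=read_camera("top");crops(s,[(213,140,36)],"pics/k.png");crops(t,[(433,241,36)],"pics/l.png")
cv2.imwrite("pics/kl.png",np.hstack([cv2.imread("pics/k.png")[:,:260],cv2.imread("pics/l.png")[:,:260]]))
E
```

```text
time_s: 20.85
tool_pos: [0.5437, -0.3311, 0.1268]
tool_rot: [-180.0, 0.3, -53.1]
force: [0.0, -0.6, -1.6]
grip_width: 0.0615
```

View pics/kl.png

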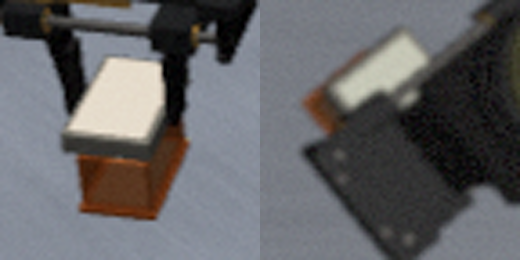

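```bash
python3 -m crank '[[50,0,0,-1,0,0,0],[50,0,0,-3,0,0,0],[50,0,0,-4,0,0,0],[50,0,0,-5,0,0,0],[50,0,0,-6,0,0,0],[50,0,0,-6,0,0,0]]';  python3 -m crank '[[50,0,0,-1,0,0,0],[50,0,0,-2,0,0,0],[50,0,0,-2,0,0,0]]'
```

```text
time_s: 21.55
tool_pos: [0.5437, -0.331, 0.1207]
tool_rot: [-180.0, 0.3, -53.1]
force: [-0.5, -0.5, -1.2]
grip_width: 0.0617
time_s: 21.85
tool_pos: [0.5438, -0.3311, 0.1201]
tool_rot: [180.0, 0.3, -53.1]
force: [-1.9, 2.4, 6.2]
grip_width: 0.0617
```

Contact at the expected height. I'll release, lift and check.

```bash
python3 -m crank '[[50,0,0,1,0,0,0],[64,0,0,1,0,0,0],[68,0,0,1,0,0,0],[75,0,0,1,0,0,0],[87,0,0,1,0,0,0],[87,0,0,1,0,0,0],[87,0,0,1,0,0,0],[87,0,0,1,0,0,0]]'; python3 -m crank '[[87,0,0,10,0,0,0],[87,0,0,30,0,0,0],[87,0,0,60,0,0,0],[87,0,40,100,0,0,0],[87,0,80,110,0,0,0],[87,-10,120,110,0,0,0],[87,-20,160,110,0,0,0],[87,-30,200,110,0,0,0]]'
python3 - <<'E'
from m import *
np.set_printoptions(precision=4,suppress=True)
s=read_camera("scene"); t=read_camera("top");crops(s,[(213,140,36),(397,228,26)],"pics/n.png");crops(t,[(433,241,30),(212,298,26)],"pics/o.png")
cv2.imwrite("pics/no.png",np.vstack([cv2.imread("pics/n.png"),cv2.imread("pics/o.png")]))
for c,u,v,n in((s,213,134,"s"),(t,436,239,"t")):
  p,tr=blob(c,u,v,24,white,170);print(n,cv2.minAreaRect((1000*onz(c,tr(p),.061)).astype(np.float32)))
E
```

```text
time_s: 22.65
tool_pos: [0.5438, -0.3311, 0.121]
tool_rot: [180.0, 0.3, -53.1]
force: [0.3, -0.4, -0.7]
grip_width: 0.0863
time_s: 23.45
tool_pos: [0.5136, -0.1293, 0.2321]
tool_rot: [-180.0, 0.2, -53.0]
force: [0.7, 0.2, 0.1]
grip_width: 0.0871
s ((543.4784545898438, -332.1335754394531), (93.77429962158203, 54.91986083984375), 36.95624542236328)Traceback (most recent call last):
  File "<stdin>", line 6, in <module>
  File "m.py", line 8, in blob
    p=max(cs,key=cv2.contourArea)
ValueError: max() iterable argument is empty
```

View pics/no.png

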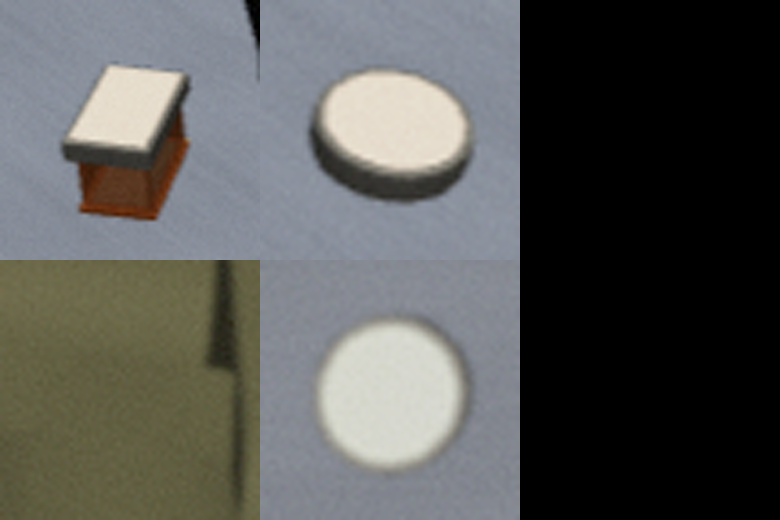

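The oblong cover is centred and squared to within 1 mm and 1°. Going to the wide cover.

```bash
python3 -m crank '[[87,-5,30,0,0,0,0],[87,-15,70,0,0,0,0],[87,-30,110,0,0,0,0],[87,-45,150,-5,0,0,0],[87,-60,190,-15,0,0,0],[87,-75,230,-25,0,0,0],[87,-88,265,-40,0,0,0],[87,-93,288,-60,0,0,0]]' 30;python3 -m crank '[[87,0,0,0,0,0,0],[87,0,0,0,0,0,0]]'
```

```text
time_s: 24.35
tool_pos: [0.4202, 0.1665, 0.1734]
tool_rot: [-179.8, 0.1, -52.4]
force: [0.5, -1.0, -0.4]
grip_width: 0.0872
time_s: 24.55
tool_pos: [0.4206, 0.1666, 0.1741]
tool_rot: [-179.8, 0.1, -52.3]
force: [-0.1, -0.9, 0.9]
grip_width: 0.0871
```

```bash
python3 -m crank '[[87,0,-8,-15,0,0,0],[87,0,-8,-30,0,0,0],[87,0,-8,-45,0,0,0],[87,0,-8,-55,0,0,0],[87,0,-8,-60,0,0,0],[87,0,-8,-62,0,0,0],[87,0,-8,-62,0,0,0]]' 30
python3 - <<'E'
from h import *
s=read_camera("scene"); crops(s,[(397,218,40)],"pics/q.png")
E
```

```text
time_s: 25.25
tool_pos: [0.421, 0.1584, 0.1124]
tool_rot: [-179.7, 0.1, -52.3]
force: [0.7, 0.7, 0.9]
grip_width: 0.0872
```

View pics/q.png

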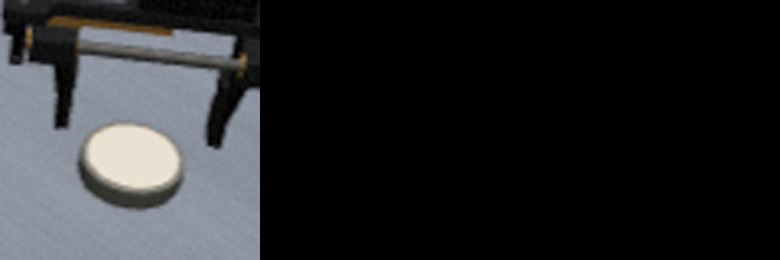

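The fingers straddle the cover. Going down to TCP 0.0745 and gripping.

```bash
python3 -m crank '[[87,0,0,-10,0,0,0],[87,0,0,-20,0,0,0],[87,0,0,-30,0,0,0],[87,0,0,-36,0,0,0],[87,0,0,-38,0,0,0],[87,0,0,-38,0,0,0],[80,0,0,-38,0,0,0],[74,0,0,-38,0,0,0]]' 30; python3 -m crank '[[70,0,0,0,0,0,0],[66,0,0,0,0,0,0],[58,0,0,0,0,0,0],[55,0,0,0,0,0,0],[55,0,0,0,0,0,0],[55,0,0,0,0,0,0]]' 30
```

```text
time_s: 26.1
tool_pos: [0.4213, 0.1587, 0.0749]
tool_rot: [-179.7, 0.1, -52.3]
force: [0.4, 0.3, -0.8]
grip_width: 0.079
time_s: 26.7
tool_pos: [0.4215, 0.1588, 0.0751]
tool_rot: [-179.7, 0.1, -52.3]
force: [-0.5, -0.5, 2.7]
grip_width: 0.0666
```

```bash
python3 -m crank '[[55,0,0,5,0,0,0],[55,0,0,15,0,0,0],[55,0,0,35,0,0,0],[55,0,0,60,0,0,0],[55,0,0,85,0,0,0],[55,0,0,105,0,0,0],[55,0,0,115,0,0,0],[55,0,0,115,0,0,0]]' 30; python3 -m crank '[[55,7,10,0,0,0,0],[55,24,32,0,0,0,0],[55,44,60,0,0,0,0],[55,66,90,0,0,0,0],[55,90,122,0,0,0,0],[55,113,154,0,0,0,0],[55,129,175,0,0,0,0],[55,136,185,0,0,0,0]]';python3 -m crank '[[55,0,0,0,0,0,0],[55,0,0,0,0,0,0]]'
```

```text
time_s: 27.5
tool_pos: [0.4223, 0.1589, 0.1915]
tool_rot: [-179.5, -0.1, -52.3]
force: [0.4, 1.0, -0.4]
grip_width: 0.067
time_s: 28.3
tool_pos: [0.5583, 0.3462, 0.189]
tool_rot: [-179.7, 0.1, -52.2]
force: [0.4, 0.5, -0.3]
grip_width: 0.0671
time_s: 28.5
tool_pos: [0.5572, 0.3459, 0.187]
tool_rot: [-179.9, 0.2, -52.2]
force: [0.5, 0.1, -0.7]
grip_width: 0.0669
```

```bash
python3 -m crank '[[55,0,-2,-10,0,0,0],[55,0,-2,-22,0,0,0],[55,0,-2,-34,0,0,0],[55,0,-2,-42,0,0,0],[55,0,-2,-47,0,0,0],[55,0,-2,-50,0,0,0],[55,0,-2,-50,0,0,0],[55,0,-2,-50,0,0,0]]'
python3 - <<'E'
from h import *
s=read_camera("scene"); crops(s,[(433,302,42)],"pics/r.png")
E
```

```text
time_s: 29.3
tool_pos: [0.5574, 0.3442, 0.1374]
tool_rot: [-179.8, 0.2, -52.2]
force: [1.6, 0.8, -0.3]
grip_width: 0.067
```

View pics/r.png

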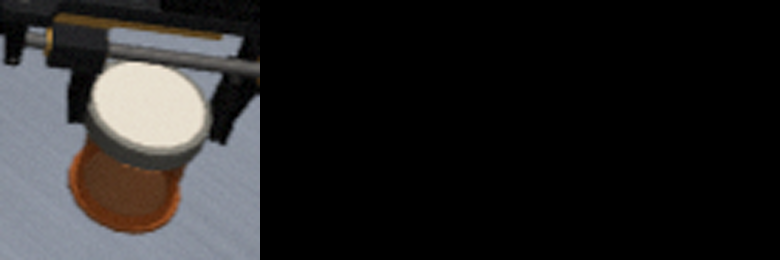

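The cover hangs over the dish. Lowering slowly.

```bash
python3 -m crank '[[55,0,0,-1,0,0,0],[55,0,0,-3,0,0,0],[55,0,0,-5,0,0,0],[55,0,0,-6,0,0,0],[55,0,0,-7,0,0,0],[55,0,0,-7,0,0,0]]';  python3 -m crank '[[55,0,0,-1,0,0,0],[55,0,0,-2,0,0,0],[55,0,0,-2,0,0,0]]'
```

```text
time_s: 29.95
tool_pos: [0.5574, 0.3442, 0.1304]
tool_rot: [-179.8, 0.2, -52.2]
force: [-0.2, 0.0, 0.2]
grip_width: 0.0672
time_s: 30.25
tool_pos: [0.5574, 0.3443, 0.1302]
tool_rot: [-179.8, 0.1, -52.2]
force: [-3.0, -2.5, 8.9]
grip_width: 0.067
```

```bash
python3 -m crank '[[55,0,0,1,0,0,0],[69,0,0,1,0,0,0],[73,0,0,1,0,0,0],[80,0,0,1,0,0,0],[87,0,0,1,0,0,0],[87,0,0,1,0,0,0],[87,0,0,1,0,0,0],[87,0,0,1,0,0,0]]'; python3 -m crank '[[87,0,0,10,0,0,0],[87,0,0,30,0,0,0],[87,0,0,60,0,0,0],[87,0,0,100,0,0,0],[87,-30,30,120,0,0,0],[87,-70,60,120,0,0,0],[87,-110,90,120,0,0,0],[87,-150,120,120,0,0,0]]'; python3 -m crank '[[87,-20,20,0,0,0,0],[87,-40,40,0,0,0,0],[87,-60,50,0,0,0,0],[87,-60,50,0,0,0,0]]'
python3 - <<'E'
from m import *
np.set_printoptions(precision=4,suppress=True)
s=read_camera("scene"); t=read_camera("top")
cv2.imwrite("pics/fs.png",s["img"][...,::-1]);cv2.imwrite("pics/ft.png",t["img"][...,::-1])
for c,d in((s,dict(wide=(.557,.344,.071),small=(.446,-.152,.066),square=(.677,.117,.081),oblong=(.544,-.3315,.061))),)+((t,dict(wide=(.557,.344,.071),small=(.446,-.152,.066),square=(.677,.117,.081),oblong=(.544,-.3315,.061))),):
  for n,q in d.items():
    u,v=proj(c,q)[0].astype(int)
    try:
      p,tr=blob(c,u,v,dict(wide=22,small=13,square=18,oblong=24)[n],white,170);P=onz(c,tr(p),q[2])
      print(n,circ(P) if n in("wide","small") else cv2.minAreaRect((1000*P).astype(np.float32)))
    except Exception as e: print(n,e)
print("bottle/box now vs (291,242)/(292,140)")
E
```

```text
time_s: 31.05
tool_pos: [0.5574, 0.3443, 0.1311]
tool_rot: [-179.8, 0.1, -52.2]
force: [0.0, 0.9, -0.6]
grip_width: 0.0868
time_s: 31.85
tool_pos: [0.4059, 0.4654, 0.2524]
tool_rot: [-179.7, 0.1, -52.2]
force: [-0.6, 0.7, 0.7]
grip_width: 0.087
time_s: 32.25
tool_pos: [0.3411, 0.518, 0.2538]
tool_rot: [-179.7, 0.2, -51.8]
force: [-0.8, -0.0, 0.6]
grip_width: 0.0868
wide (array([0.5577, 0.3426, 0.0294]), np.float64(0.00018517571587133242))
small (array([ 0.4478, -0.1528,  0.0165]), np.float64(0.00029456650248302964))
square ((677.7028198242188, 116.19500732421875), (43.95598602294922, 43.80464553833008), 39.93266296386719)
oblong ((543.4984130859375, -332.0248107910156), (92.61917114257812, 54.326595306396484), 36.994606018066406)
wide (array([0.5576, 0.3437, 0.0286]), np.float64(0.00019263337443528627))
small (array([ 0.4478, -0.1526,  0.0159]), np.float64(0.00016687056164515582))
square ((678.2337646484375, 117.22187805175781), (42.50590896606445, 42.614959716796875), 39.778839111328125)
oblong ((543.7982177734375, -332.20477294921875), (90.7886734008789, 52.78550338745117), 37.16817092895508)
bottle/box now vs (291,242)/(292,140)
```

View pics/fs.png

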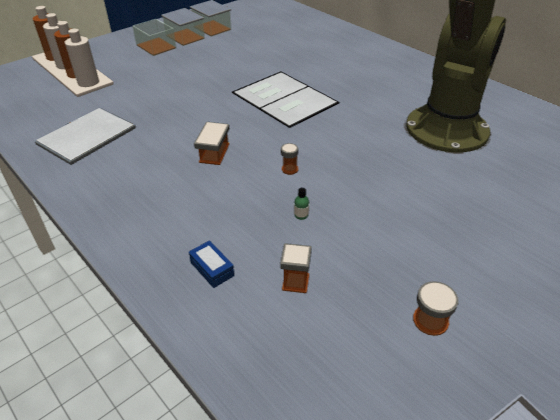

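View pics/ft.png

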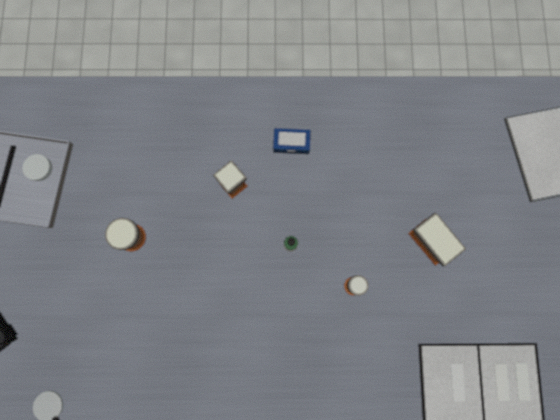

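Both views show all four dishes closed, with the bottle still at (291,242) and the box still at (292,140). The arm is clear, so I'm handing in.

```bash
python3 -c "
from cell import *
print(sign_off())"
```

```text
the job is handed in; nothing more can be done
None
```

All four covers are on their own dishes and I handed the job in at about 32 s of the 115 s allowed. The sign-off reports no verdict.

I took the pile apart from the top (small round, then square, then oblong) and placed the lone large round cover last. Each cover was lowered at a slow creep until the wrist force showed contact (6–14 N), then released.

Last checks, from both cameras after the arm had moved clear:

| Cover | Offset from dish centre | Angle error |
|---|---|---|
| Large round | about 1 mm | – |
| Small round | about 2 mm | – |
| Square | about 1.5 mm | about 0° |
| Oblong | about 1 mm | about 0° |

- **Dish angles:** each view's estimates of the square and oblong dish angles scattered by about 2–3° either side of the value I used. The allowed error is 11°.
- **Rim height:** I did not measure it directly. The contact heights matched the given rim heights to under 1 mm, and the covers look flat in the pictures.
- **White faces:** they measured about 3–5 mm smaller in radius or half-width than the stated cover sizes. I took this as a grey border; the grip widths matched the stated sizes to about 1.5 mm.
- **Bystanders:** the dropper bottle and the slide box show no visible movement in the pictures. I compared them by eye only.

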